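# Draw out an extending ratchet for oiling

## Robot

A 6-joint arm with a two-finger parallel gripper is mounted at the origin on a cart in front of the work surface, level with it; the furniture and walls round the work are solid. World frame = base frame: x ahead of the robot, y to its left, z up, the work surface at z = 0. Lengths are in mm, angles in rad, forces in N, time in s.
With the tool pointing down it reaches from about 350 to 875 mm from the base axis. Payload 4.2 kg.
Tool frame: the origin (TCP) lies midway between the tips of the shut fingers; the grasp point (between the pads) lies 19 mm behind it (arm.hold_point_z is the distance from the TCP to the grasp point, in mm); z points along the fingers, y is the line along which they close (so a half turn about z gives the same grasp; the last joint's range is limited). The gripper opens to 85 mm and grips with 20 to 120 N. Pads are 22 mm wide; open, the fingers measure 114 mm over their backs; the gripper's body (76 mm by 85 mm) begins 54 mm behind the grasp point. The pads swing forward as they close: fully open they stand 13 mm farther back than shut.
Start: joints at [1.511, 0.385, 0.008, 0, -1.194, -0.259], TCP at [195.859, 593.497, 231.312] pointing down, gripper open.
Joint ranges: [-3.14, 3.14], [-1.21, 2.06], [-1.07, 1.41], [-3.16, 2.05], [-2.99, -0.16], [-3.1, 3.1]. Speed limits (rad/s): [2.79, 2.79, 3.14, 3.14, 3.14, 3.14].

## Interface

Orientations are given as a unit quaternion [x, y, z, w].
In Python, from bench import arm, vision gives the robot as it stands. The module is installed in compiled form; this text tells all that it offers.
- The arm moves only by the tool servo_tool, never from a script. Its argument "plan" is a list of rows, each a list of 7 numbers: the shift along the world's x, y, z each as a share of 300 mm, from -1 to 1, then the turn, a rotation vector about the world's x, y, z each as a share of 2 rad, from -1 to 1, then the opening, from 0 (shut) to 1 (fully open). A call has 1 to 20 rows; each row shifts and turns the commanded pose from where the row before left it; what a row does not reach is not made up. A row lasts 1/8 s, in which the tool goes at most 62.5 mm and 10.7 degrees, less where a joint would pass 70% of its speed; a pose out of reach is approached as far as the arm can. A call with a number of a shift or a turn outside -1 to 1 is refused whole. A call with a gripper value outside its range is refused whole. The fingers move at their own pace and stop on an object; the grip force is fixed at half the most. Time passes only in rows, so rows that do not move let the fingers close. It gives the time, the measured TCP pose, the force, the opening and the grip force at its end, in the units of the state.
- arm.read_state(): the state, without advancing time (a new reading comes with each control period).
- vision.get_image(name): name is "side" or "top"; returns a dict with "image" (480x640x3 uint8, red, green, blue), "z_map" (480x640 float32, mm along the optical axis (not along the pixel's ray), 0 where there is no reading), "K" (3x3 intrinsics, pixels), "world_to_cam" (4x4, takes a point from world to camera coordinates). Camera axes: x right, y down, z forward; pixel columns grow to the right and rows downward; lengths in mm; the calibration is good to about 2 mm. A picture is of the moment at which its call begins.
- arm.job_done(): hands the job in; it is judged then, once.
The state is a dict: "clock": time; "joints": joint angles; "joint_vel": joint speeds; "joint_efforts": joint torques, N m; "position": TCP position; "ee_rot": TCP orientation; "contact_force": force on the tool from outside, world axes, zero at the start; "wrist_torque": the same for the moment, N m; "gripper_width": finger opening in mm; "grasp_force": force on a finger pad.
Only numpy, scipy, OpenCV 4.12 (cv2) and the standard library are available. Lean on these libraries where they do the work, as an engineer would, in place of code of your own. Each camera call takes 0.05 s, during which the arm holds its last target. There are 200 camera calls.

## Task

The extending ratchet is laid in the clamp fixture so that its bar can be oiled. Swing the toggle clamp's handle upright so that the pad comes down on the ratchet's neck and holds it, and let go of the handle; then squeeze in the release button on the side of the ratchet's grip and, with it pressed, pull the grip straight out along the bar past the first stop to the second stop, where it comes up solid. Finish while still holding the grip out at the second stop, with the clamp still shut and the ratchet lying where it was; leave the loose things around it alone.

Things in the scene. Friction and masses are not known exactly. Their poses are not given: they have to be found in the camera images.
- toggle_clamp: Fixture plate with a toggle clamp, bolted to the worktop, 80 x 170 x 10 mm. Origin: centre of its underside. y runs along its length to the anvil end, which faces the robot (yaw about 90 +-13 deg); z up. Steel anvil block x -30..30, y 50..80, top z = 26 mm. A slotted bar rest stands beside it at x = -97, y = 61 (foot 50 x 78 mm, 44 mm tall).
- lever_pivot (a point): Pivot of the clamp lever, at (0, 10, 40) mm in the toggle_clamp frame; the hinge axis is toggle_clamp's x.
- lever_grip (a point): Middle of the lever's grip, 115 mm from the pivot; at lever angle 0 it is at (0, 8, 155) mm in the toggle_clamp frame. The lever is a bar with a thick red grip at its end, 23 mm wide (along toggle_clamp's x) and 24 mm thick, reaching from 78 to 150 mm from the pivot.
- toggle_clamp_lever (a joint): Clamp lever angle, rad. 0: handle upright, pad on the bare anvil; grows as the handle leans back (to toggle_clamp's -y, away from anvil and robot) and the pad lifts. Starts open, 0.75 to 1.1. With the ratchet's 7 mm neck under the pad it comes up solid at about 0.17. Stiff (0.25 N m, 2 N at the grip): stays where it is left.
- ext_ratchet: Extending ratchet lying across the fixture, loose, 0.6 kg, 314 mm long closed. Origin: underside of its flat neck (22 wide, 7 mm thick), on the anvil under the pad. x: along the tool to the grip end, the pull direction (roughly to the robot's right); y: across, roughly away from the robot; z up. Round head (42 mm, 28 high) at x = -38; bar 16 x 16 mm, axis z = 12, lies in the bar rest at x = 97.
- ext_grip (a joint): How far the grip is drawn out along the bar (ext_ratchet +x), m. 0: closed, locked. First stop 0.040; second 0.080, also the end of travel. Slides at about 7 N with the button pressed; button out, it locks in each stop. Grip, when closed: steel collar x 124..186 mm, 28 wide, 28 high, centred on the bar axis, then a round black 30 mm handle to x = 254; underside 24 mm above the worktop.
- ext_button (a joint): How far the release button is pressed, m: 0 out, 0.0045 fully in; the lock is free above 0.0035. Sprung, 3 N to start and 8 N fully in. Pressed along ext_ratchet's +y.
- button_face (a point): Face of the release button: a 24 x 14 mm steel push plate 5 mm proud of the collar's robot-side (-y) flank, at (150, -19, 12) mm in the ext_ratchet frame when closed; it travels with the grip. The other flank is flat at y = +14, so fingers closed across the collar here (33 mm, 28.5 once pressed) press it; grip with 30 to 60 N.
- oiler: Small drop-oil bottle with a pointed cap, 29 x 29 x 90 mm, standing to the left of the fixture; leave alone.
- brush: Parts brush lying flat, 33 x 218 x 16 mm, left of the oil bottle; leave alone.
- big_bolt: Large bolt standing on its head, 30 x 26 x 77 mm, left of the brush; leave alone.
- nut_m20: Large hexagon nut lying flat, 29 x 33 x 16 mm, left of the brush; leave alone.
- tape_roll: Roll of tape lying flat, 62 mm across, 19 mm high; leave alone.

How it is judged:
By the outcome, as a careful person would: the job done as asked, in the order asked, and still so for the second after the job is handed in, while the arm keeps its last pose, push and grip.
It also fails if it takes over 45 s, if anything falls off the work surface, if the arm or the gripper's body presses on something with over 40 N, if the wrist force passes 120 N, or if a joint passes its speed limit or range.

## Working session

There is one attempt and no reset: what is moved stays moved. The work goes in short steps, Python scripts to look and compute and a tool call to move; the robot and the scene stay as the last step left them, time stands still between calls to the robot, and variables do not carry over. Pictures are saved under pics/ and viewed, at most 10 in all, crops included, and the job is handed in when it is done.

Besides the shell and the picture viewer there is one more tool, called after ">>>" as a command line: name --pt "numbers of a row" for each row, then --argument value for the rest. servo_tool: Moves the arm, as the interface text tells. Its arguments: {"type":"object","properties":{"plan":{"type":"array"}},"required":["plan"]}

```bash
mkdir -p pics; python3 - <<'E'
from bench import arm,vision
import cv2,numpy as np
for n in("side","top"):
    d=vision.get_image(n);cv2.imwrite(f"pics/{n}0.png",d["image"][:,:,::-1]);np.savez(f"{n}0.npz",**d)
    print(n,d["K"].tolist(),np.round(d["world_to_cam"],3).tolist())
s=arm.read_state();print(s,arm.hold_point_z)
E
```

```text
side [[591.4980475151245, 0.0, 319.4373018875507], [0.0, 591.4980475151245, 249.73997867720686], [0.0, 0.0, 1.0]] [[-0.977, -0.211, -0.011, 547.869], [-0.096, 0.489, -0.867, 92.422], [0.188, -0.846, -0.499, 1407.049], [0.0, 0.0, 0.0, 1.0]]
top [[621.2645118941235, 0.0, 313.98251204180855], [0.0, 621.2645118941235, 237.64422676396845], [0.0, 0.0, 1.0]] [[0.006, -1.0, -0.014, 94.513], [-0.998, -0.005, -0.059, 568.65], [0.059, 0.014, -0.998, 1332.567], [0.0, 0.0, 0.0, 1.0]]
{'clock': 0.1, 'joints': array([ 1.51061288e+00,  3.85483769e-01,  6.79131034e-03, -4.15095616e-04,
       -1.19402544e+00, -2.58611324e-01]), 'joint_vel': array([-0.00058563, -0.00166027,  0.0024515 ,  0.00270198,  0.00033766,
       -0.00024572]), 'joint_efforts': array([-4.84399134e-04, -3.93317986e+01,  1.88930690e+01,  4.19799283e+00,
       -2.56746142e-03,  4.56209619e-06]), 'position': array([195.70829788, 593.02739268, 230.34273705]), 'ee_rot': array([ 9.87310485e-01, -1.58798760e-01, -9.68008614e-05,  9.75167998e-04]), 'contact_force': array([ 0.76457296,  1.05652311, -0.53114642]), 'wrist_torque': array([-0.00492242, -0.02052733,  0.0326571 ]), 'grasp_force': 0.0, 'gripper_width': 85.47510410975148} 18.700000000000003
```

View pics/side0.png

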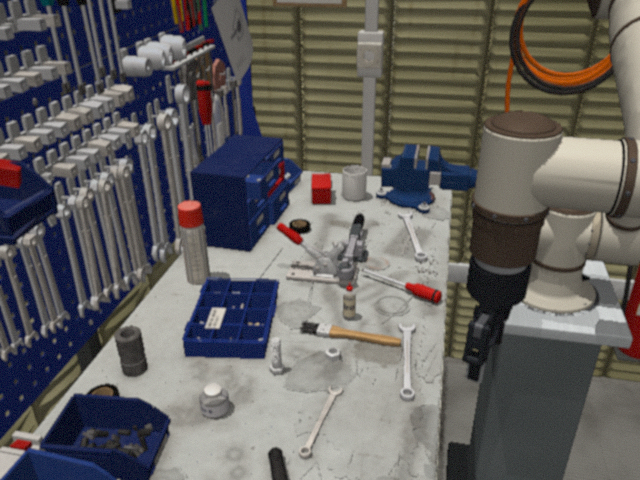

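View pics/top0.png

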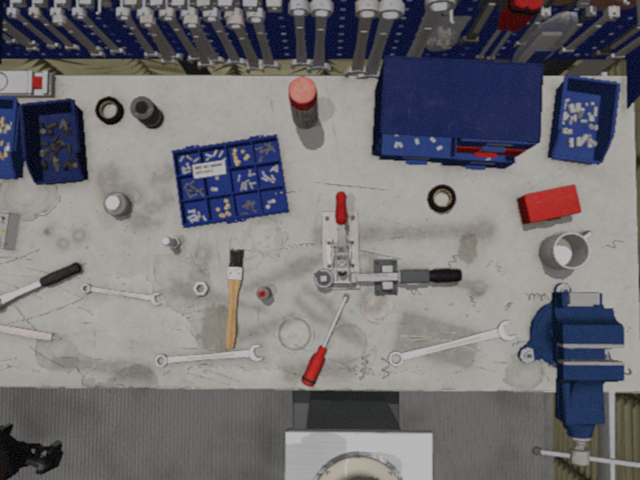

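The top view shows the clamp near (341,250), its red lever grip at (341,208), the ratchet head at (323,279), the bar rest at (386,277), and the collar and handle over x 400–462 at row 276. In the side view the clamp is at about (350,250). I'll zoom in and take depth-based measurements.

```bash
cat > h.py <<'E'
import numpy as np,cv2
def load(n): return dict(np.load(n+".npz"))
def cloud(d):
    v,u=np.mgrid[0:480,0:640];z=d["z_map"];K=d["K"]
    c=np.stack([(u-K[0,2])/K[0,0]*z,(v-K[1,2])/K[1,1]*z,z],-1)
    T=np.linalg.inv(d["world_to_cam"]);p=c@T[:3,:3].T+T[:3,3];p[z==0]=np.nan;return p
def proj(d,P):
    P=np.atleast_2d(P);c=P@d["world_to_cam"][:3,:3].T+d["world_to_cam"][:3,3];q=c@d["K"].T;return q[:,:2]/q[:,2:]
E
python3 - <<'E'
from h import *
t=load("top0");s=load("side0")
a=cv2.resize(t["image"][185:305,305:475],None,fx=4.6,fy=4.6,interpolation=2)
b=cv2.resize(s["image"][190:310,255:455],None,fx=4,fy=4,interpolation=2)
cv2.imwrite("pics/t1.png",a[:,:,::-1]);cv2.imwrite("pics/s1.png",b[:,:,::-1])
p=cloud(t)
np.set_printoptions(precision=0,suppress=True,linewidth=250)
print("z rows 265-290 step2, cols 312-470 step 4")
for v in range(262,292,2):print(v,p[v,312:470:4,2])
print(p[276,[400,420,440,460]]);
for v in range(190,262,3):print(v,p[v,332:352:2,2],p[v,341])
E
```

```text
z rows 265-290 step2, cols 312-470 step 4
262 [-9. -3. -2. 11. 15. 50. 13. 93. 92. 18. 13. 10.  3. -3. -2.  3. 14.  9.  5.  7. 16. -1. -1.  3. -9. -3. -2. -1.  1. -6. -0. -1. -1. -1.  8.  4. -5. -4. -2. -3.]
264 [-1. -1.  4. 13. 14. 39.  6. 93. 91. 19. 19.  9.  1.  3. -3.  2.  6.  4.  8.  5.  7.  0.  0. -2.  1. -0. -2. -4. -0. -7.  0.  5. -0. -1. -0. -1.  1. -4.  1. -5.]
266 [-0. -5. -4. 16. 17. 31. 80. 84. 85. 83. 13. 12. -0.  3. -4. -2.  7. 19. 46. 46. 13.  9.  1. -5.  3. -2. -1. -4. -1.  1.  2. -1.  5. -6.  3.  1. -1. -1.  0. -7.]
268 [-2. -4. -7. 10. 18. 11. 90. 85. 84. 92. 14. 10.  6. -2.  0.  1. 11. 19. 46. 44.  7.  7. -1. -8.  1. -3.  1. -3. -3. -5. -5. -3. -6.  1. 41. -6. -2. -4. -1.  2.]
270 [-0. -5. 49. 58. 53. 10. 89. 94. 88. 92.  9.  7. -2. -0. -4. -5. 11. 14. 43. 46. 11.  5. 45. 53. 50. 50. 49. 55. 52. 46. 47. 49. 45. 53. 47. 50. 51. 41.  5. -2.]
272 [-1. 58. 57. 53. 53. 11. 88. 84. 80. 92.  9.  6. -2. -2. -2. -1.  9. 12. 28. 28.  8. 27. 52. 45. 47. 56. 51. 53. 50. 49. 44. 56. 54. 53. 53. 50. 53. 48.  1.  3.]
274 [-4. 56. 55. 54. 53. 34. 91. 80. 79. 87. 48. 46. 45. 50. 4
[... 2435 characters left out ...]
.  86.]
229 [ 9.  6. 75. 83. 82. 81. 74.  9.  6.  8.] [583.  41.  82.]
232 [10.  9. 79. 80. 78. 81. 75. 10. 13. 13.] [577.  41.  75.]
235 [ 5. 11. 71. 71. 73. 71. 71. 12.  8.  9.] [571.  41.  73.]
238 [10.  8. 69. 64. 70. 70. 71. 12.  8.  9.] [565.  40.  70.]
241 [30. 13. 67. 68. 62. 59. 65.  9. 37. 19.] [559.  40.  63.]
244 [50. 33. 64. 61. 59. 59. 64. 30. 46. 32.] [553.  40.  58.]
247 [58.  8. 61. 16.  8. 13. 58.  8. 42. 12.] [548.  39.  12.]
250 [53. 49. 58. 12. 11. 10. 56. 45. 32. 10.] [542.  39.  10.]
253 [56. 56. 53. 45. 44. 42. 43. 52. 46. 40.] [534.  40.  42.]
256 [53. 61.  9. 10. 13.  9.  9. 62. 31. 10.] [529.  39.  17.]
259 [54. 63. 14. 10. 92. 94.  8. 61. 23. 12.] [520.  41.  92.]
```

View pics/t1.png

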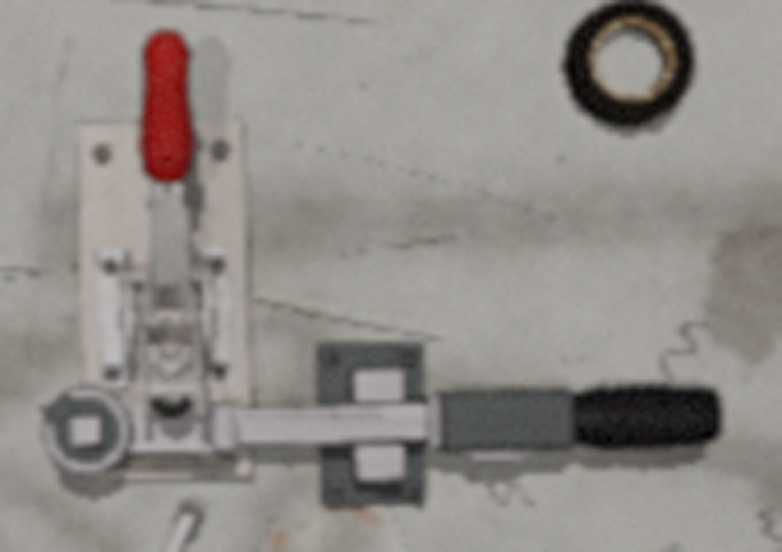

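View pics/s1.png

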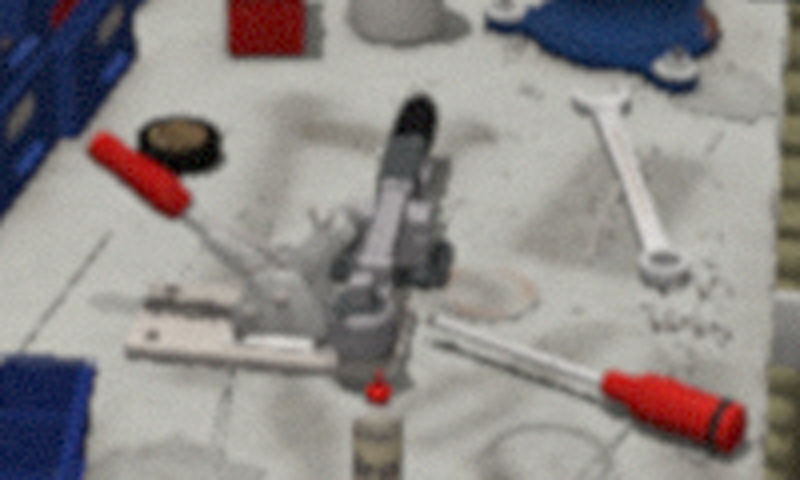

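The crops show the plate with corners at about (80,122) and (243,122), the red grip at crop (166,105), the collar over crop x 440–575, and the button plate on the lower flank at about (495,455). The lever leans back, with its grip end up at z≈133. Next I'll fit the poses.

```bash
python3 - <<'E'
from h import *
np.set_printoptions(precision=1,suppress=True)
t=load("top0");s=load("side0")
W=lambda d:np.linalg.inv(d["world_to_cam"])
def ray(d,uv,z):
    T=W(d);r=T[:3,:3]@np.linalg.inv(d["K"])@np.array([*uv,1.]);o=T[:3,3];return o+r*(z-o[2])/r[2]
px=lambda c:np.array(c)/4.6+[304.6,184.6]
for n,c,z in[("plateBL",(80,122),10),("plateBR",(243,122),10),("plateFR",(255,478),10),("head",(87,430),54),("collarL",(440,419),52),("collarR",(575,418),52),("end",(720,415),38),
  ("barrestL",(318,345),10),("grip far",(168,30),133)]:
    print(n,px(c),ray(t,px(c),z))
for nm,d in(("top",t),("side",s)):
    p=cloud(d);im=d["image"].astype(int)
    R=(im[...,0]>120)&(im[...,1]<70)&(p[...,0]>560)&(p[...,0]<680)&(abs(p[...,1]-41)<30)&(p[...,2]>60)
    q=p[R];print(nm,"red",len(q),q.min(0),q.max(0),np.median(q,0));
    f=np.polyfit(q[:,0],q[:,2],1);print(" slope",f,np.degrees(np.arctan(f[0])), "yslope",np.polyfit(q[:,0],q[:,1],1))
    m=(p[...,0]>440)&(p[...,0]<530)&(p[...,1]<-75)&(p[...,1]>-225)&(p[...,2]>36)&(p[...,2]<70);q=p[m]
    print(" tool",len(q),q.min(0),q.max(0));
    for a in range(-80,-220,-15):
        w=q[(q[:,1]<a)&(q[:,1]>a-15)]
        if len(w):print("  ",a,w[:,0].min(),w[:,0].max(),np.median(w[:,0]),np.percentile(w[:,2],[50,90]))
E
```

```text
plateBL [322.  211.1] [626.8  80.5  10. ]
plateBR [357.4 211.1] [627.2   3.   10. ]
plateFR [360.  288.5] [458.4  -3.   10. ]
head [323.5 278.1] [480.8  76.5  54. ]
collarL [400.3 275.7] [486.8 -85.   52. ]
collarR [429.6 275.5] [ 487.6 -146.7   52. ]
end [461.1 274.8] [ 489.3 -215.9   38. ]
barrestL [373.7 259.6] [521.3 -32.7  10. ]
grip far [341.1 191.1] [654.5  42.4 133. ]
top red 234 [593.5  35.4  97.3] [654.1  52.5 137.9] [624.2  43.7 119. ]
 slope [   0.6 -276.7] 32.35399105287342 yslope [ 0.  30.1]
 tool 884 [ 467.2 -214.    36.1] [503.6 -75.1  61. ]
   -80 473.4600967712683 498.77812086703506 486.1400355954256 [51.1 54.7]
   -95 467.2313323965679 498.87082142990033 484.11101056427833 [51.2 55.4]
   -110 467.21337840965595 501.0648750990616 484.20710874290614 [51.  54.3]
   -125 473.7108673468269 501.18634340230676 486.4224541538284 [51.8 55.5]
   -140 473.8129608124253 501.31011497299414 488.5412449356279 [49.3 53.5]
   -155 473.79210327624776 503.5499421245372 488.6398588979774 [50.9 55. ]
   -170 473.93034087041104 503.602346623796 488.76321936519355 [50.6 54.1]
   -185 474
[... 372 characters left out ...]
4.8566817267256 [50.1 53.7]
   -95 467.8154510873294 499.66089049551744 477.7160430855098 [52.  54.2]
   -110 468.8998413695123 501.86599085855755 485.0202844475252 [52. 55.]
   -125 473.83773418294527 501.8345772833561 487.90251132636826 [53.3 54.9]
   -140 474.8999947311587 492.76322574368214 485.00413652452585 [51.3 53.5]
   -155 474.2151336464668 503.8278917107133 488.03896591881175 [49.7 53.9]
   -170 474.271546614527 503.79907928763345 484.8628738791121 [50.6 53.6]
   -185 474.8122938447914 501.4116659032801 488.72421404121354 [51.9 54.5]
   -200 476.67434005086955 495.38208300148256 486.2196027881779 [50.1 51.6]
   -215 487.8287829855036 487.8287829855036 487.8287829855036 [48.2 48.2]
```

Checks: ratchet length from head to grip end is 292 mm against 292 expected, top of the tool is z≈52 against 52, and the button face is at x≈467. All fit. The lever leans back 57°. I'll move behind the lever with the fingers shut and turned for the later collar grasp.

>>> servo_tool --pt "0.105 -0.115 0 0 0 -0.038 0" --pt "0.105 -0.115 0 0 0 -0.038 0" --pt "0.105 -0.115 0 0 0 -0.038 0" --pt "0.105 -0.115 0 0 0 -0.038 0" --pt "0.105 -0.115 0 0 0 -0.038 0" --pt "0.105 -0.115 0 0 0 -0.038 0" --pt "0.105 -0.115 0 0 0 -0.038 0" --pt "0.105 -0.115 0 0 0 -0.038 0" --pt "0.105 -0.115 0 0 0 -0.038 0" --pt "0.105 -0.115 0 0 0 -0.038 0" --pt "0.105 -0.115 0 0 0 -0.038 0" --pt "0.105 -0.115 0 0 0 -0.038 0" --pt "0.105 -0.115 0 0 0 -0.038 0" --pt "0.105 -0.115 0 0 0 -0.038 0" --pt "0.105 -0.115 0 0 0 -0.038 0" --pt "0.105 -0.115 0 0 0 -0.038 0" --pt "0 0 0 0 0 0 0" --pt "0 0 0 0 0 0 0"

```text
clock: 2.35
position: [699.4, 41.5, 230.4]
ee_rot: [0.72, -0.694, -0.001, 0.001]
contact_force: [0.4, -0.4, 1.1]
gripper_width: 0.1
grasp_force: 0.0
```

>>> servo_tool --pt "0 0 -0.117 0 0 0 0" --pt "0 0 -0.117 0 0 0 0" --pt "0 0 -0.117 0 0 0 0" --pt "0 0 -0.117 0 0 0 0" --pt "0 0 0 0 0 0 0" --pt "-0.03 0 0 0 0 0 0" --pt "-0.03 0 0.01 0 0 0 0" --pt "-0.03 0 0.03 0 0 0 0" --pt "-0.03 0 0.03 0 0 0 0" --pt "0 0 0 0 0 0 0"

```text
clock: 3.6
position: [664.3, 41.7, 114.3]
ee_rot: [0.72, -0.694, 0.001, -0.002]
contact_force: [0.5, 0.2, 0.4]
gripper_width: -0.1
grasp_force: 0.6
```

>>> servo_tool --pt "-0.03 0 0.02 0 0 0 0" --pt "-0.03 0 0.02 0 0 0 0" --pt "-0.03 0 0.02 0 0 0 0"

```text
clock: 3.98
position: [643.8, 41.6, 135.0]
ee_rot: [0.72, -0.693, 0.006, -0.006]
contact_force: [10.3, -1.8, 7.5]
gripper_width: -0.2
grasp_force: 4.9
```

```bash
python3 - <<'E'
from bench import vision
from h import *
d=vision.get_image("side");a=cv2.resize(d["image"][150:310,255:455],None,fx=3.5,fy=3.5,interpolation=2);cv2.imwrite("pics/s2.png",a[:,:,::-1])
E
```

```text
(no output)
```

View pics/s2.png

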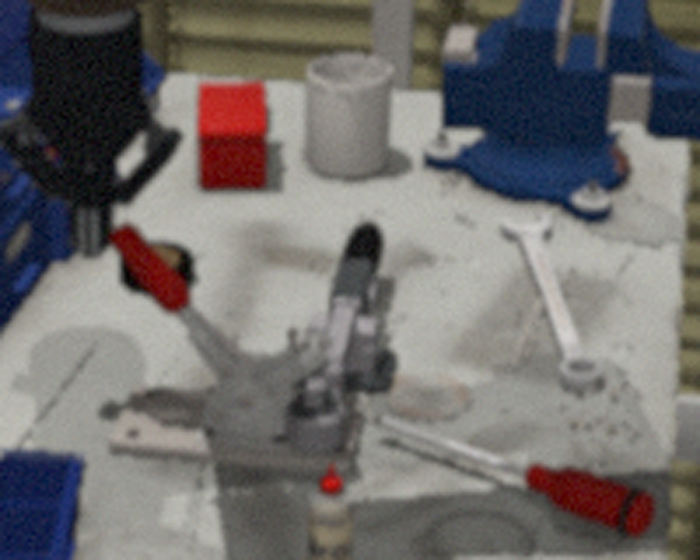

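The fingers are on the lever's tip at about (115,235) in the crop and the lever is swinging. I'll continue along the arc.

>>> servo_tool --pt "-0.027 0 0.025 0 0 0 0" --pt "-0.027 0 0.02 0 0 0 0" --pt "-0.027 0 0.017 0 0 0 0" --pt "-0.027 0 0.013 0 0 0 0" --pt "0 0 0 0 0 0 0"

```text
clock: 4.65
position: [603.4, 41.5, 152.4]
ee_rot: [0.72, -0.694, -0.0, 0.0]
contact_force: [3.0, 0.3, 1.0]
gripper_width: 0.1
grasp_force: 1.0
```

>>> servo_tool --pt "-0.02 0 0.005 0 0 0 0" --pt "-0.02 0 0.003 0 0 0 0" --pt "-0.013 0 0 0 0 0 0" --pt "0 0 0 0 0 0 0"

```text
clock: 5.15
position: [587.5, 41.4, 154.4]
ee_rot: [0.72, -0.694, -0.001, 0.001]
contact_force: [1.7, 0.4, 0.8]
gripper_width: 0.2
grasp_force: 0.6
```

>>> servo_tool --pt "-0.01 0 0 0 0 0 0" --pt "0 0 0 0 0 0 0" --pt "0 0 0 0 0 0 0"

```text
clock: 5.52
position: [585.2, 41.5, 154.6]
ee_rot: [0.72, -0.694, -0.0, 0.0]
contact_force: [1.9, -0.4, 0.6]
gripper_width: 0.4
grasp_force: 0.8
```

>>> servo_tool --pt "-0.013 0 0 0 0 0 0" --pt "-0.007 0 0 0 0 0 0" --pt "0 0 0 0 0 0 0"

```text
clock: 5.9
position: [579.4, 41.5, 155.0]
ee_rot: [0.72, -0.694, 0.0, -0.0]
contact_force: [2.4, -0.3, 1.7]
gripper_width: 0.4
grasp_force: 1.1
```

>>> servo_tool --pt "-0.01 0 0 0 0 0 0" --pt "-0.01 0 0 0 0 0 0" --pt "0 0 0 0 0 0 0"

```text
clock: 6.28
position: [576.9, 41.6, 155.9]
ee_rot: [0.72, -0.694, 0.003, -0.003]
contact_force: [9.4, -2.7, -2.0]
gripper_width: -0.3
grasp_force: 4.9
```

>>> servo_tool --pt "-0.01 0 0 0 0 0 0" --pt "-0.01 0 0 0 0 0 0" --pt "0 0 0 0 0 0 0"

```text
clock: 6.65
position: [575.4, 41.7, 156.6]
ee_rot: [0.72, -0.694, 0.006, -0.007]
contact_force: [20.1, -5.3, -6.2]
gripper_width: 0.1
grasp_force: 9.8
```

>>> servo_tool --pt "-0.012 0 0 0 0 0 0" --pt "0 0 0 0 0 0 0"

```text
clock: 6.9
position: [574.6, 41.8, 157.0]
ee_rot: [0.72, -0.693, 0.008, -0.009]
contact_force: [27.2, -7.5, -9.6]
gripper_width: 0.2
grasp_force: 13.1
```

>>> servo_tool --pt "0.04 0 0 0 0 0 0" --pt "0.08 0 0 0 0 0 0" --pt "0.1 0 0.05 0 0 0 0" --pt "0.0 0 0.15 0 0 0 0" --pt "0 0 0.15 0 0 0 0.5" --pt "0 -0.13 0.0 0 0 0 0.7" --pt "-0.05 -0.15 0 0 0 0 0.7" --pt "-0.13 -0.12 0 0 0 0 0.7" --pt "-0.15 -0.08 0 0 0 0 0.7" --pt "0 0 0 0 0 0 0.7" --pt "0 0 0 0 0 0 0.7"

```text
clock: 8.28
position: [530.4, -102.3, 259.5]
ee_rot: [0.72, -0.694, -0.001, 0.0]
contact_force: [-0.5, 0.5, 0.4]
gripper_width: 59.6
grasp_force: 0.0
```

```bash
python3 - <<'E'
from bench import vision
from h import *
np.set_printoptions(precision=1,suppress=True)
ims=[]
for n in("side","top"):
    d=vision.get_image(n);np.savez(n+"1.npz",**d)
    c=d["image"][150:310,255:455] if n=="side" else d["image"][185:305,305:475]
    ims.append(cv2.resize(c,(395,int(395*c.shape[0]/c.shape[1])),interpolation=2))
    p=cloud(d);im=d["image"].astype(int)
    R=(im[...,0]>110)&(im[...,1]<70)&(p[...,0]>530)&(p[...,0]<680)&(abs(p[...,1]-41)<30)&(p[...,2]>60)
    q=p[R];print(n,"red",len(q),q.min(0),q.max(0),np.median(q,0))
h=max(i.shape[0] for i in ims);o=np.zeros((h,790,3),np.uint8)
for k,i in enumerate(ims):o[:i.shape[0],395*k:395*k+395]=i
cv2.imwrite("pics/c3.png",o[:,:,::-1])
E
```

```text
side red 64 [543.2  31.7 132.4] [562.4  59.  189.8] [552.4  49.3 178.2]Traceback (most recent call last):
  File "<stdin>", line 11, in <module>
    return umr_minimum(a, axis, None, out, keepdims, initial, where)
ValueError: zero-size array to reduction operation minimum which has no identity
```

```bash
python3 - <<'E'
from h import *
np.set_printoptions(precision=1,suppress=True)
d=load("side1");a=cv2.resize(d["image"][150:310,255:455],None,fx=3.5,fy=3.5,interpolation=2);cv2.imwrite("pics/s3.png",a[:,:,::-1])
for f in("side0","side1"):
    p=cloud(load(f));m=(p[...,0]>440)&(p[...,0]<530)&(p[...,1]<-75)&(p[...,1]>-225)&(p[...,2]>36)&(p[...,2]<62);q=p[m]
    print(f,len(q),q.min(0),q.max(0),q.mean(0))
    for a in range(-80,-220,-20):
        w=q[(q[:,1]<a)&(q[:,1]>a-20)];print(a,w[:,0].min() if len(w) else 0,w[:,0].max() if len(w) else 0)
E
```

```text
side0 289 [ 467.8 -218.2   36.5] [503.8 -76.   58.1] [ 485.6 -132.6   50. ]
-80 468.8988439635999 500.0326307735836
-100 467.8154510873294 501.86599085855755
-120 473.2830285537626 501.8345772833561
-140 474.8999947311587 500.49340422886996
-160 474.2151336464668 503.8278917107133
-180 474.271546614527 501.81911615231513
-200 476.67434005086955 495.38208300148256
side1 290 [ 467.5 -214.3   36.7] [503.8 -75.4  58.2] [ 485.5 -132.7   50. ]
-80 468.99631523252964 499.3409199160125
-100 467.5219441304281 502.2816141813918
-120 472.8716804888347 501.32073276774696
-140 475.065029633706 500.764641238336
-160 474.31076036182793 503.81938362573976
-180 474.26501679506447 502.656819624303
-200 477.23791480382374 496.8366795972319
```

View pics/s3.png

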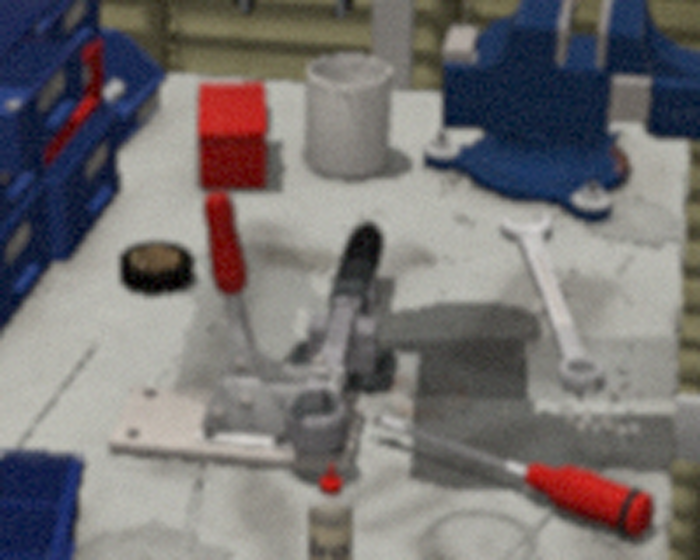

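The lever stands nearly upright with its tip at crop (218,200), the pad is down, and the ratchet hasn't moved. Now the collar grasp.

>>> servo_tool --pt "-0.074 -0.015 0 0 0 0 0.7" --pt "-0.074 -0.015 -0.1 0 0 0 0.7" --pt "0 0 -0.15 0 0 0 0.7" --pt "0 0 -0.15 0 0 0 0.7" --pt "0 0 -0.15 0 0 0 0.7" --pt "0 0 -0.1 0 0 0 0.7" --pt "0 0 -0.07 0 0 0 0.7" --pt "0 0 -0.05 0 0 0 0.7" --pt "0 0 -0.03 0 0 0 0.7" --pt "0 0 0 0 0 0 0.7" --pt "0 0 0 0 0 0 0.7"

```text
clock: 9.75
position: [487.2, -111.3, 20.2]
ee_rot: [0.72, -0.694, 0.0, -0.0]
contact_force: [0.4, 0.1, 0.2]
gripper_width: 59.6
grasp_force: 0.0
```

>>> servo_tool --pt "-0.003 0 0 0 0 0 0.45" --pt "0 0 0 0 0 0 0.3" --pt "0 0 0 0 0 0 0.0" --pt "0 0 0 0 0 0 0" --pt "0 0 0 0 0 0 0" --pt "0 0 0 0 0 0 0"

```text
clock: 10.5
position: [486.6, -111.5, 20.7]
ee_rot: [0.72, -0.694, 0.001, -0.001]
contact_force: [-0.1, 0.2, 6.0]
gripper_width: 27.3
grasp_force: 59.3
```

Opening is 27.3 mm at 59 N, so the button is fully in. Now I'll pull along the bar.

>>> servo_tool --pt "0 -0.013 0 0 0 0 0" --pt "0.001 -0.02 0 0 0 0 0" --pt "0.0005 -0.02 0 0 0 0 0" --pt "0.0005 -0.02 0 0 0 0 0" --pt "0.0005 -0.02 0 0 0 0 0"

```text
clock: 11.12
position: [487.5, -138.1, 20.6]
ee_rot: [0.72, -0.694, 0.0, -0.001]
contact_force: [0.3, 9.7, 6.0]
gripper_width: 27.5
grasp_force: 59.6
```

Sliding at about 10 N. I'll continue to just short of the second stop.

>>> servo_tool --pt "0.0005 -0.02 0 0 0 0 0" --pt "0.0005 -0.02 0 0 0 0 0" --pt "0.0005 -0.02 0 0 0 0 0" --pt "0.0005 -0.02 0 0 0 0 0" --pt "0.0005 -0.02 0 0 0 0 0" --pt "0.0005 -0.02 0 0 0 0 0" --pt "0.0005 -0.02 0 0 0 0 0" --pt "0 0 0 0 0 0 0"

```text
clock: 12.12
position: [488.8, -180.6, 20.5]
ee_rot: [0.72, -0.694, 0.001, -0.001]
contact_force: [0.9, 5.8, 5.5]
gripper_width: 27.1
grasp_force: 59.4
```

>>> servo_tool --pt "0.0005 -0.015 0 0 0 0 0" --pt "0.0005 -0.015 0 0 0 0 0" --pt "0 -0.012 0 0 0 0 0" --pt "0 0 0 0 0 0 0"

```text
clock: 12.62
position: [488.8, -192.6, 20.3]
ee_rot: [0.72, -0.694, 0.0, -0.001]
contact_force: [0.9, 8.8, 4.9]
gripper_width: 27.6
grasp_force: 59.3
```

>>> servo_tool --pt "0 -0.01 0 0 0 0 0" --pt "0 0 0 0 0 0 0" --pt "0 0 0 0 0 0 0"

```text
clock: 13.0
position: [488.4, -195.0, 20.1]
ee_rot: [0.719, -0.695, -0.0, -0.001]
contact_force: [1.3, 11.3, 5.1]
gripper_width: 27.5
grasp_force: 59.3
```

```bash
python3 - <<'E'
from bench import vision
from h import *
np.set_printoptions(precision=1,suppress=True)
for n in("side","top"):
    d=vision.get_image(n);np.savez(n+"2.npz",**d)
for f in("side0","side2","top0","top2"):
    d=load(f);p=cloud(d);m=(p[...,0]>460)&(p[...,0]<515)&(p[...,1]<-150)&(p[...,1]>-320)&(p[...,2]>40)&(p[...,2]<58)&(d["image"].max(-1)<60);q=p[m]
    print(f,len(q),np.sort(q[:,1])[:5],q[:,1].max() if len(q) else 0)
a=load("side2")["image"][150:310,255:455];b=load("top2")["image"][225:325,330:500]
a=cv2.resize(a,(395,316),interpolation=2);b=cv2.resize(b,(395,232),interpolation=2)
o=np.zeros((316,790,3),np.uint8);o[:,:395]=a;o[:232,395:]=b;cv2.imwrite("pics/c4.png",o[:,:,::-1])
E
```

```text
side0 69 [-201.7 -200.4 -198.9 -196.6 -196.3] -150.24912686327662
side2 146 [-282.9 -274.1 -270.7 -268.8 -263. ] -166.32059597771786
top0 353 [-212.  -211.8 -211.4 -211.3 -210.6] -150.01507273990563
top2 0 [] 0
```

View pics/c4.png

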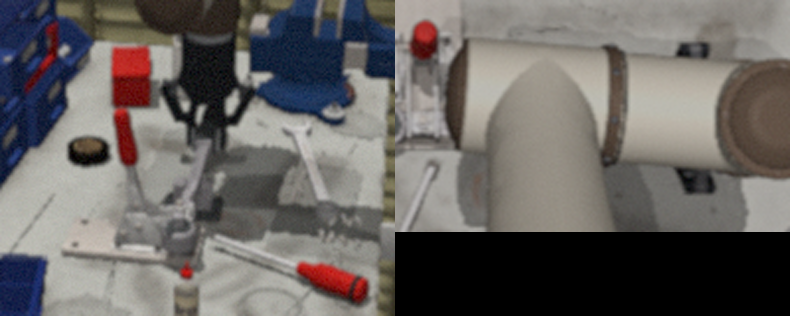

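The side view shows the grip drawn out about 80 mm and held in the fingers, with the lever still upright; the arm blocks the top view. I'll pull a little more to feel the end stop.

>>> servo_tool --pt "0 -0.01 0 0 0 0 0" --pt "0 0 0 0 0 0 0" --pt "0 0 0 0 0 0 0"

```text
clock: 13.48
position: [488.4, -195.3, 19.9]
ee_rot: [0.719, -0.695, -0.001, -0.002]
contact_force: [1.5, 25.5, 7.1]
gripper_width: 27.4
grasp_force: 59.5
```

Now solid: 25 N for 0.3 mm of movement. I'll check that the head and clamp haven't moved.

>>> servo_tool --pt "0 0 0 0 0 0 0" --pt "0 0 0 0 0 0 0" --pt "0 0 0 0 0 0 0" --pt "0 0 0 0 0 0 0"

```text
clock: 13.98
position: [488.3, -195.3, 19.9]
ee_rot: [0.719, -0.695, -0.001, -0.002]
contact_force: [1.7, 24.2, 6.4]
gripper_width: 27.2
grasp_force: 59.5
```

```bash
python3 - <<'E'
from bench import vision
from h import *
np.set_printoptions(precision=2,suppress=True)
d=vision.get_image("side");np.savez("side3.npz",**d)
g=lambda f:cv2.cvtColor(load(f)["image"],cv2.COLOR_RGB2GRAY)
def ncc(a,b,c):
    u,v=proj(d,c)[0].astype(int);print(c,(u,v))
    T=g(a)[v-12:v+13,u-12:u+13];up=lambda i:cv2.resize(i,None,fx=5,fy=5,interpolation=2)
    r=cv2.matchTemplate(up(g(b)[v-18:v+19,u-18:u+19]),up(T),5);_,m,_,l=cv2.minMaxLoc(r);print(a,b,m,(np.array(l)-30)/5,"px")
for c in([481,76,54],[552,41,150],[483,10,40]):
    ncc("side1","side3",c)
E
```

```text
[481, 76, 54] (np.int64(345), np.int64(265))
side1 side3 0.9514340162277222 [ 0.2 -0.8] px
[552, 41, 150] (np.int64(318), np.int64(219))
side1 side3 0.9741557836532593 [-0.8 -0.2] px
[483, 10, 40] (np.int64(348), np.int64(256))
side1 side3 0.8926170468330383 [-0.2 -0.4] px
```

```bash
python3 - <<'E'
from h import *
d=load("side3");G={f:cv2.cvtColor(load(f)["image"],cv2.COLOR_RGB2GRAY) for f in("side0","side1","side2","side3")}
up=lambda i:cv2.resize(i,None,fx=8,fy=8,interpolation=2)
for nm,c,w in(("head",[481,76,54],9),("head big",[481,76,54],13),("lever mid",[552,41,150],12),("lever top",[558,41,180],9),("plate corner",[627,80,10],10),("anvilfront",[470,70,15],10),("red box",[610,-420,20],12),("screwdriver",[400,70,15],12),("bar",[483,-15,40],10)):
    u,v=proj(d,c)[0].astype(int);o=[]
    for a,b in(("side0","side1"),("side1","side2"),("side1","side3"),("side2","side3")):
        r=cv2.matchTemplate(up(G[b][v-w-4:v+w+5,u-w-4:u+w+5]),up(G[a][v-w:v+w+1,u-w:u+w+1]),5);_,m,_,l=cv2.minMaxLoc(r);o.append((a[-1]+b[-1],round(m,2),((np.array(l)-32)/8).tolist()))
    print(nm,(int(u),int(v)),o)
print(proj(d,[[481,76,54],[481,73,54],[552,41,150],[554,41,150]]).tolist())
E
```

```text
head (345, 265) [('01', 0.62, [0.0, -0.125]), ('12', 0.97, [0.25, -0.875]), ('13', 0.96, [0.125, -1.0]), ('23', 0.99, [-0.125, 0.0])]
head big (345, 265) [('01', 0.77, [0.0, 0.0]), ('12', 0.95, [0.125, -0.5]), ('13', 0.94, [0.125, -0.625]), ('23', 0.99, [0.0, 0.0])]
lever mid (318, 219) [('01', 0.47, [-1.75, 0.5]), ('12', 0.98, [-0.625, -0.25]), ('13', 0.97, [-0.75, -0.25]), ('23', 1.0, [-0.125, 0.0])]
lever top (315, 208) [('01', 0.59, [0.875, -1.5]), ('12', 0.99, [-0.75, 0.125]), ('13', 0.99, [-0.875, 0.125]), ('23', 1.0, [-0.125, 0.0])]
plate corner (286, 275) [('01', 0.79, [0.0, 0.0]), ('12', 1.0, [0.0, 0.0]), ('13', 1.0, [0.0, 0.0]), ('23', 1.0, [0.0, 0.0])]
anvilfront (349, 278) [('01', 0.99, [0.0, 0.0]), ('12', 0.96, [0.25, -0.75]), ('13', 0.96, [0.25, -0.875]), ('23', 0.99, [0.0, -0.125])]
red box (332, 189) [('01', 1.0, [0.0, 0.0]), ('12', 0.72, [-1.25, -2.875]), ('13', 0.73, [-1.25, -3.0]), ('23', 1.0, [0.0, 0.0])]
screwdriver (378, 281) [('01', 0.42, [-0.125, 0.125]), ('12', 0.47, [0.875, 0.375]), ('13', 0.46, [0.75, 0.375]), ('23', 0.99, [-0.25, -0.125])]
bar (350, 251) [('01', 0.77, [0.0, -0.5]), ('12', 0.92, [0.0, -0.5]), ('13', 0.91, [-0.125, -0.375]), ('23', 0.99, [-0.125, 0.0])]
[[345.14177694646685, 265.1094568038451], [345.36134086216816, 264.4653155492737], [318.6263684749928, 219.9324918948611], [317.801751841743, 219.8593077302947]]
```

```bash
python3 - <<'E'
from bench import vision
from h import *
from scipy.optimize import least_squares
np.set_printoptions(precision=2,suppress=True)
S=[vision.get_image("side") for _ in range(6)]
np.savez("sideN.npz",z=np.array([s["z_map"] for s in S]))
d=load("side3");za=np.array([load(f)["z_map"] for f in("side0","side1")]);zb=np.array([s["z_map"] for s in S]+[load("side3")["z_map"]])
for z in(za,zb):z[z==0]=np.nan
A,B=np.nanmedian(za,0),np.nanmedian(zb,0)
for nm,c,w in(("head",[481,76,54],4),("lever top",[558,41,180],2),("plate",[615,70,10],4),("anvil",[470,70,15],3),("bar",[483,-15,40],2)):
    u,v=proj(d,c)[0].astype(int);D=(B-A)[v-w:v+w+1,u-w:u+w+1];print(nm,np.nanmedian(D),np.nanstd(D)/np.sqrt(D.size))
I=np.mean([s["image"].astype(float) for s in S],0).astype(np.uint8);J=load("side1")["image"]
f=lambda i:cv2.resize(i[225:295,305:375],(395,395),interpolation=2)
cv2.imwrite("pics/c5.png",np.hstack([f(J),f(I)])[:,:,::-1])
E
```

```text
head 1.2756348 1.0373131434122722
lever top -212.13965 1.0873343467712402
plate -0.27746582 0.2682860957251655
anvil 3.1264648 1.4651554652622767
bar -0.74279785 1.5139565467834473<stdin>:9: RuntimeWarning: All-NaN slice encountered
```

View pics/c5.png

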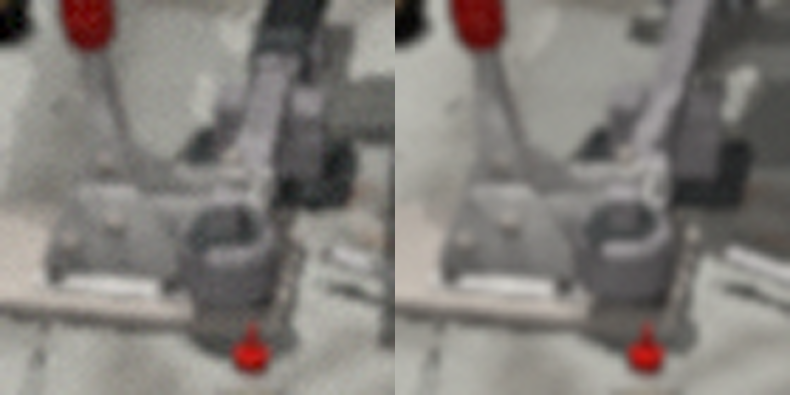

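```bash
python3 -c "
from bench import arm
s=arm.read_state();print(s['clock'],s['position'],s['contact_force'],s['gripper_width'],s['grasp_force']);print(arm.job_done())"
```

```text
14.325 [ 488.35739816 -195.33819365   19.89071111] [ 1.23233622 25.00198449  6.76422847] 27.339811796948442 59.53276880085468
the job is handed in; nothing more can be done
None
```

I handed the job in at 14.3 s with the clamp shut and the grip held solid at the second stop (25 N pull, button in), but the ratchet slid about 2–3 mm along the pull, its neck lifted just under 1 mm, and the lever eased back about 0.02 rad; I left these uncorrected, and no verdict was returned.

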